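Fold out the crank and clamp the bonsai pot

ROBOT

A 6-joint arm with a two-finger parallel gripper is mounted at the origin on the work surface. World frame = base frame: x ahead of the robot, y to its left, z up, the work surface at z = 0. Lengths are in m, angles in rad, forces in N, time in s.
With the tool pointing down it reaches from about 0.35 to 0.85 m from the base axis. Payload 8.1 kg.
Tool frame: the origin (TCP) lies at the very end of the fingers, on their centre line; the grasp point (between the pads) lies 19 mm behind it; x points along the fingers, y is the direction in which the jaws open and shut, and the axes are right-handed (so a half turn about x gives the same grasp; the last joint's range is limited). The gripper opens to 93 mm and grips with 3 to 60 N. Pads are 15 mm wide; open, the fingers measure 128 mm over their backs; the gripper's body (75 mm by 188 mm) begins 65 mm behind the grasp point.
Start: joints at [-1.341, 0.13, 1.488, -0, 1.523, -0.085], TCP at [0.186, -0.571, 0.219] pointing down, gripper open.
Joint ranges: [-2.96, 2.96], [-0.89, 2.26], [0.02, 2.5], [-1.34, 4.48], [0, 2.73], [-2.66, 2.66]. Speed limits (rad/s): [2.39, 2.39, 2.79, 3.14, 3.14, 3.14].

INTERFACE

Orientations are given as a rotation vector (axis times angle).
In Python, from plant import * gives the robot as it stands. The module is installed in compiled form; this text tells all that it offers.
- The arm moves only by the tool apply_moves, never from a script. Its argument "series" is a list of rows, each an object with "jaw": the gripper's target within -1 to 1 (shut at 1, half-way at 0, fully open at -1); "linear": the shift along the tool's x, y, z normalised to -1 to 1, where 1 is 0.6 m, a list of three; "roll": the turn about the tool's x normalised to -1 to 1, where 1 is 30 degrees. A call has 1 to 20 rows; each row is the pose to reach, as a shift and turn from the pose measured when the call began, along the tool's axes at that moment; what a row does not reach only later rows make up. A row lasts 1/8 s, in which the tool goes at most 62.5 mm and 10.7 degrees, less where a joint would pass 70% of its speed; a pose out of reach is approached as far as the arm can. A call with a number of a shift or a turn outside -1 to 1 is refused whole. A call with a gripper value outside its range is refused whole. The fingers move at their own pace and stop on an object; "force" is the grip in N (left out, the last holds). Time passes only in rows, so rows that repeat a pose let the fingers close. It gives the time, the measured TCP pose, the force and the opening at its end, in the units of the state.
- read_state(): the state, without advancing time (a new reading comes with each control period).
- read_camera(name): name is "scene" or "top"; returns a dict with "pixels" (400x640x3 uint8, blue, green, red), "intrinsics" (3x3 intrinsics, pixels), "rvec" (rotation vector, rad) and "tvec" (3), from world to camera coordinates, as OpenCV has them. Camera axes: x right, y down, z forward; pixel columns grow to the right and rows downward; lengths in m; the calibration is good to about 2 mm. A picture is of the moment at which its call begins. There is no depth.
- close_job(): hands the job in, once; it reports no verdict.
The state is a dict: "t": time; "q": joint angles; "dq": joint speeds; "joint_torque": joint torques, N m; "tool_pos": TCP position; "orientation": TCP orientation; "force": force on the tool from outside, world axes, zero at the start; "wrist_torque": the same for the moment, N m; "opening": finger opening in m.
Only numpy, scipy, OpenCV 4.12 (cv2) and the standard library are available. Lean on these libraries where they do the work, as an engineer would, in place of code of your own. Each camera call takes 0.05 s, during which the arm holds its last target. There are 200 camera calls.

TASK

Clamp the empty bonsai pot for the customer: fold the handle of the clamp's crank up until it stands upright, then turn the crank clockwise by it until the sprung jaw has pushed the pot against the stop and holds it snugly, the jaw's spring squeezed about half-way. Do not crank with the handle still folded and do not screw the spring tight, for the pot is brittle; leave the handle standing, let go, and leave the other things on the counter where they are.

Things in the scene. Friction and masses are not known exactly. Their poses are not given: they have to be found in the camera images.
- crank_axis (a point): On the vertical crank axis of the green pot clamp, 108 mm above the table (the grip hinge's height), fixed to the clamp: +y points along its bed, the way the jaw moves, z up. Below it the gearbox, 90 x 90 mm, top 65 mm above the table. The crank is a steel arm 12 mm wide, upper face 96 mm above the table, reaching 65 mm from the axis, with a folding grip at its end.
- grip_hinge (a point): Centre of the grip's hinge on the outer end of the crank arm, 65 mm from the crank axis, 108 mm above the table. The pin is level, at right angles to the arm, between two steel cheeks 29 mm over all that end 6 mm above the pin. Folded, the grip lies level 3 mm above the arm and points from here back across the axis.
- grip_mid (a point): Middle of the grip's black sleeve, 48 mm from the hinge; its x axis runs along the grip from free end to hinge. The sleeve is 18 mm thick and 60 mm long (16 to 76 mm from the hinge) and spins freely on its core, so it can be held while the crank goes round. It can be pinched from both sides from above: within 60 mm of it nothing else but the crank is higher than 82 mm above the table.
- fold (a joint): Fold of the grip about its hinge: 0 = lying on the arm, 1.57 = upright, stop at 1.62. Its free end rises and swings outward. Stiff (about 0.12 N m): it stays where it is left, but 3 N at the sleeve towards the crank axis folds it back.
- crank (a joint): Angle of the crank (rad), growing clockwise seen from above, stops at -0.2 and 8.2, starts at 0 to 1.2; at 0 the arm points along +x of point crank_axis. 1 rad drives the jaw 15 mm to the pot. Drag up to 0.42 N m (3 to 6.5 N at the upright grip); each 10 N of squeeze on the pot adds 0.15 N m (2.3 N at the grip). It stays where it is left. Closing takes about 4 to 6.3 rad, to be found by feel.
- jaw: Moving jaw, a green block 100 mm wide, top 81 mm above the table; origin at the middle of the lower edge of its black rubber pad's face at rest, 33 mm above the table. The pad is sprung and gives way up to 10 mm, 3 N per mm (half-way 5 mm = 15 N; 8 to 25 N counts as snug). The pose is the jaw's and does not show the pad's give.
- pot: Empty terracotta tray pot, about 100 x 80 x 46 mm, origin at the centre of its underside, 48 mm above the table. It stands loose and a little skew on two wooden runners, its 80 mm width along the clamp. It slides under 1.5 to 4 N and squares up on the stop, a green block facing the jaw, which is set anew each time, 5 to 42 mm behind the pot: find it by feel or eye.
- spare_pot: Spare terracotta tray pot, 110 x 80 x 40 mm; origin under its centre. Leave alone.
- spool: Copper wire spool, 64 mm across, 36 mm high; origin under its centre. Leave alone.
- saucer: Round terracotta saucer, 100 mm across, 10 mm high; origin under its centre. Leave alone.
- brush: Hand brush lying on the counter; origin under its middle. Leave alone.
- stand: Small dark wooden display stand, 100 x 140 x 60 mm; origin under its centre. Leave alone.
- carton: Cardboard carton 110 x 160 x 50 mm; origin under its centre. Leave alone.
Things that resemble listed ones, but are neither listed nor needed, are in the scene too. Leave any blue or yellow look-alike of the pot alone.

How it is judged:
By the outcome, as a careful person would: the job done as asked, in the order asked, and still so for the second after the job is handed in, with the robot touching nothing.
It also fails if it takes over 72 s, if anything falls off the work surface, if the arm or the gripper's body presses on something with over 40 N, if the wrist force passes 120 N, or if a joint passes its speed limit or range.

## Working session

There is one attempt and no reset: what is moved stays moved. The work goes in short steps, Python scripts to look and compute and a tool call to move; the robot and the scene stay as the last step left them, time stands still between calls to the robot, and variables do not carry over. Pictures are saved under pics/ and viewed, about 8 in all and at most 12, crops included, and the job is handed in when it is done.

Besides the shell and the picture viewer there is one more tool, called as name(argument=value, ...), one argument or row to a line, values as JSON. apply_moves: Moves the arm, as the interface text tells. Its arguments: {"type":"object","properties":{"series":{"type":"array"},"force":{"type":"number"}},"required":["series"]}

```bash
mkdir -p pics; cat > h.py <<'E'
from plant import *
import numpy as np, cv2
from scipy.spatial.transform import Rotation as R
def cam(n):
    c=read_camera(n); c['R']=cv2.Rodrigues(np.array(c['rvec'],float))[0]; c['t']=np.array(c['tvec'],float).ravel(); c['K']=np.array(c['intrinsics'],float); return c
def ray(c,uv,z):
    d=c['R'].T@np.linalg.inv(c['K'])@np.array([uv[0],uv[1],1.]); o=-c['R'].T@c['t']
    return o+d*(z-o[2])/d[2]
def proj(c,p):
    q=c['K']@(c['R']@np.array(p,float)+c['t']); return q[:2]/q[2]
def tri(c1,u1,c2,u2):
    P=[c['K']@np.c_[c['R'],c['t']] for c in (c1,c2)]
    X=cv2.triangulatePoints(P[0],P[1],np.array(u1,float).reshape(2,1),np.array(u2,float).reshape(2,1)); return (X[:3]/X[3]).ravel()
def delta(p):  # shift world -> normalised tool axes
    s=read_state(); M=R.from_rotvec(s['orientation']).as_matrix()
    return M.T@(np.array(p)-np.array(s['tool_pos']))/0.6
E
python3 - <<'E'
from h import *
for n in('scene','top'):
    c=cam(n); cv2.imwrite(f'pics/{n}0.png',c['pixels']); print(n,c['K'].round(1).tolist(),(-c['R'].T@c['t']).round(3),c['R'].round(2).tolist())
s=read_state(); print(s); print(R.from_rotvec(s['orientation']).as_matrix().round(3))
E
```

```text
scene [[504.7, 0.0, 315.4], [0.0, 504.7, 194.5], [0.0, 0.0, 1.0]] [1.409 0.348 1.089] [[-0.35, 0.94, -0.01], [0.69, 0.26, -0.67], [-0.63, -0.24, -0.74]]
top [[388.3, 0.0, 322.6], [0.0, 388.3, 192.4], [0.0, 0.0, 1.0]] [ 0.44  -0.007  1.254] [[-0.02, -1.0, -0.03], [-0.99, 0.02, -0.1], [0.1, 0.03, -0.99]]
{'t': 0.1, 'q': array([-1.34139596e+00,  1.31089673e-01,  1.48917465e+00,  7.33781301e-06,
        1.52298416e+00, -8.53885168e-02]), 'dq': array([-0.00097154, -0.00103353, -0.00200266,  0.00049132,  0.00023425,
       -0.00052262]), 'joint_torque': array([ 1.65649762e-03, -5.61339355e+01, -4.93095624e+01,  7.70156435e-02,
        2.91643589e-02, -7.64596143e-05]), 'tool_pos': array([ 0.18568335, -0.57000811,  0.21768759]), 'orientation': array([ 2.0520707 ,  0.32741277, -2.05230304]), 'force': array([-0.6427215 , -0.57345984,  0.50714365]), 'wrist_torque': array([ 0.00438689,  0.01141472, -0.03066858]), 'opening': 0.09290127977770901}
[[-0.     0.31  -0.951]
 [ 0.002 -0.951 -0.31 ]
 [-1.    -0.002 -0.   ]]
```

View pics/scene0.png

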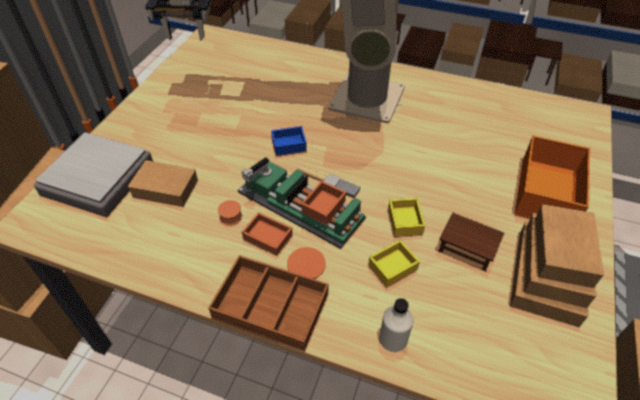

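View pics/top0.png

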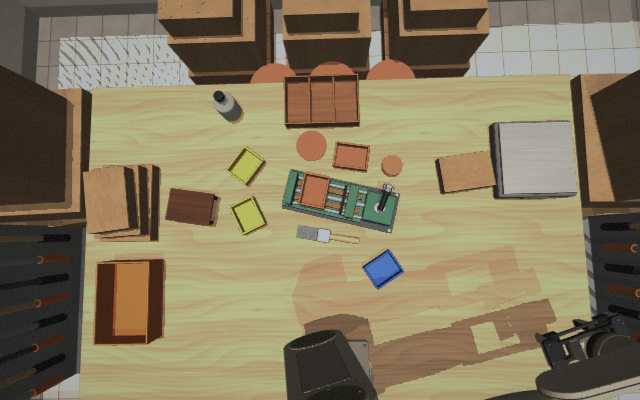

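The scene shows one green clamp: gearbox and crank at about (265,175) in scene and (380,205) in top. The clamped pot is at (323,203) scene and (314,190) top. Look-alikes are the spare pot at top (351,156), the yellow pots at (246,166) and (249,215), and the blue pot at (383,269). I choose the pot standing in the green clamp, and will check it in a close crop.

```bash
python3 - <<'E'
import cv2,numpy as np
a=cv2.imread('pics/top0.png')[160:240,270:410]; b=cv2.imread('pics/scene0.png')[145:245,230:370]
f=lambda i:cv2.resize(i,None,fx=5.5,fy=5.5,interpolation=cv2.INTER_CUBIC)[:, :770]
A=f(a);B=f(b)[:, :]
o=np.vstack([cv2.resize(A,(560,320)),cv2.resize(B,(392,280)) if 0 else cv2.resize(f(b[:70]),(560,280))])
cv2.imwrite('pics/crop0.png',o)
E
```

```text
(no output)
```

View pics/crop0.png

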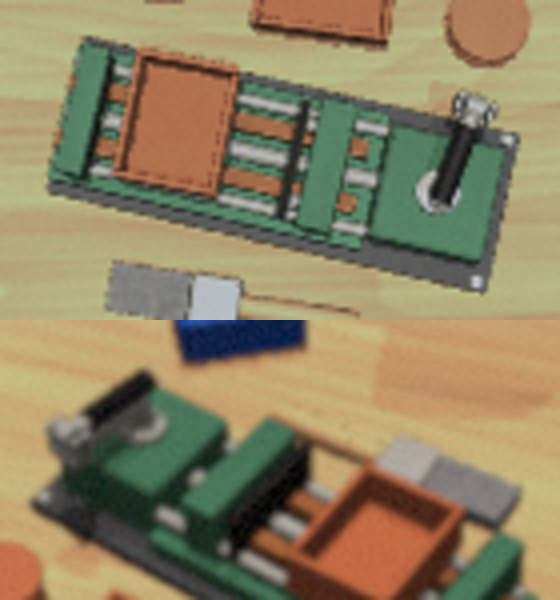

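The crops show the orange pot between the jaw's black pad and the green stop. The folded black grip has its hinge at top px (388,187) and scene px (247.5,173). Its free end is at top (380,211) and scene (267,159).

```bash
python3 - <<'E'
from h import *
a=cam('top');b=cam('scene')
h=tri(a,(388.2,187),b,(247.5,173.2)); print('hinge tri',h.round(3),'ray top/scene@.108',ray(a,(388.2,187),.108).round(3),ray(b,(247.5,173.2),.108).round(3))
f=tri(a,(380,210.5),b,(267,158.9)); print('free',f.round(3),ray(a,(380,210.5),.108).round(3),ray(b,(267,158.9),.108).round(3))
print('washer@.067',ray(a,(379.5,207.5),.067).round(3),ray(b,(267,171.2),.067).round(3))
# gearbox top mask in top
im=a['pixels']; hsv=cv2.cvtColor(im,cv2.COLOR_BGR2HSV); g=cv2.inRange(hsv,(60,70,30),(95,255,255))
n,l,s,c=cv2.connectedComponentsWithStats(g)
for i in range(1,n):
    if s[i,4]>60:
        r=cv2.minAreaRect(np.argwhere(l==i)[:,::-1].astype(np.float32)); print(s[i],r)
        print([ray(a,p,.065)[:2].round(3).tolist() for p in cv2.boxPoints(r)])
for p in[(397,195),(389.5,230.7),(291,170),(282.5,208)]: print('base',ray(a,p,.01).round(3))
for n_,p in dict(padbase=(343,199.5),padtop=(346,186)).items(): print(n_,ray(a,p,.08).round(3))
E
```

```text
hinge tri [ 0.573 -0.174  0.109] ray top/scene@.108 [ 0.572 -0.172  0.108] [ 0.572 -0.175  0.108]
free [ 0.504 -0.147  0.11 ] [ 0.503 -0.146  0.108] [ 0.502 -0.148  0.108]
washer@.067 [ 0.515 -0.15   0.067] [ 0.511 -0.148  0.067]
[ 283  171  113   54 1611] ((339.4125671386719, 199.48812866210938), (109.28971099853516, 34.7681884765625), 12.92599868774414)
[[0.532, 0.148], [0.636, 0.123], [0.553, -0.203], [0.45, -0.176]]
base [ 0.557 -0.214  0.01 ]
base [ 0.444 -0.185  0.01 ]
base [0.647 0.126 0.01 ]
base [0.524 0.154 0.01 ]
padbase [ 0.541 -0.039  0.08 ]
padtop [ 0.582 -0.049  0.08 ]
```

The two views agree. The hinge is at (0.573,-0.174,0.109), the axis at about (0.513,-0.149) and the radius is 65 mm. The bed +y direction is (0.256,0.967), so the crank starts at about 0.13. Next I move above grip_mid (0.529,-0.156) and turn the jaws across the grip, which takes +40.4° of roll.

apply_moves(
  series=[
    {"jaw": -0.3,"linear": [0,-0.02,-0.03],"roll": 0.1},
    {"jaw": -0.3,"linear": [0,-0.06,-0.09],"roll": 0.2},
    {"jaw": -0.3,"linear": [0,-0.11,-0.17],"roll": 0.4},
    {"jaw": -0.3,"linear": [0,-0.16,-0.25],"roll": 0.6},
    {"jaw": -0.3,"linear": [0,-0.21,-0.33],"roll": 0.8},
    {"jaw": -0.3,"linear": [0,-0.26,-0.41],"roll": 1},
    {"jaw": -0.3,"linear": [0,-0.31,-0.49],"roll": 1},
    {"jaw": -0.3,"linear": [0,-0.36,-0.57],"roll": 1},
    {"jaw": -0.3,"linear": [0,-0.41,-0.65],"roll": 1},
    {"jaw": -0.3,"linear": [0,-0.45,-0.71],"roll": 1},
    {"jaw": -0.3,"linear": [0,-0.47,-0.74],"roll": 1},
    {"jaw": -0.3,"linear": [0,-0.48,-0.758],"roll": 1},
    {"jaw": -0.3,"linear": [0,-0.48,-0.758],"roll": 1},
  ],
  force=15,
)

```text
t: 1.82
tool_pos: [0.5291, -0.1553, 0.2181]
orientation: [-2.11, 0.219, 2.112]
force: [0.5, -0.3, 0.9]
opening: 0.0605
```

```bash
python3 - <<'E'
from h import *
s=read_state(); M=R.from_rotvec(s['orientation']).as_matrix(); print(s['t'],s['tool_pos'],s['opening'],M.round(3).tolist(),s['force'],s['q'].round(2))
t=np.array([-.379,-.925,0]); print('roll deg',np.degrees(np.arctan2(t@M[:,2],t@M[:,1])), 'delta',delta((.529,-.156,.16)).round(4))
E
```

```text
1.825 [ 0.52905791 -0.15534857  0.2181316 ] 0.06049752191827707 [[-0.001, -0.207, -0.978], [0.001, -0.978, 0.207], [-1.0, -0.001, 0.001]] [ 0.45588095 -0.31000636  0.92144737] [-0.38  0.    1.62  0.    1.52  1.4 ]
roll deg 10.359126916044204 delta [ 0.0969  0.0012 -0.0002]
```

apply_moves(
  series=[
    {"jaw": -0.3,"linear": [0.03,0,0],"roll": 0.17},
    {"jaw": -0.3,"linear": [0.07,0,0],"roll": 0.345},
    {"jaw": -0.3,"linear": [0.11,0,0],"roll": 0.345},
    {"jaw": -0.3,"linear": [0.15,0,0],"roll": 0.345},
    {"jaw": -0.3,"linear": [0.18,0,0],"roll": 0.345},
    {"jaw": -0.3,"linear": [0.2,0,0],"roll": 0.345},
    {"jaw": -0.3,"linear": [0.213,0,0],"roll": 0.345},
    {"jaw": -0.3,"linear": [0.213,0,0],"roll": 0.345},
  ],
)

```text
t: 2.82
tool_pos: [0.5288, -0.1552, 0.0902]
orientation: [-2.007, 0.394, 2.009]
force: [0.7, -0.8, -0.3]
opening: 0.0605
```

```bash
python3 - <<'E'
from h import *
a=cam('top');b=cam('scene')
f=lambda i,s:cv2.resize(i,None,fx=s,fy=s,interpolation=cv2.INTER_CUBIC)
cv2.imwrite('pics/c1.png',np.hstack([f(a['pixels'][165:245,340:420],4.5),f(b['pixels'][120:200,230:310],4.5)]))
s=read_state();print(s['tool_pos'],s['force'])
E
```

```text
[ 0.52947603 -0.15534983  0.09107452] [ 0.86233895 -0.40817278  0.32755826]
```

View pics/c1.png

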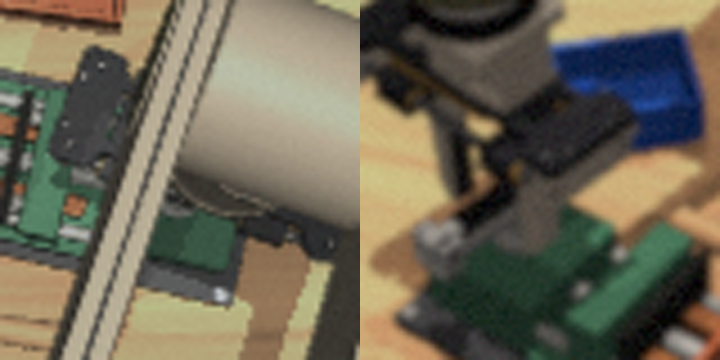

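The crop shows the fingers straddling the sleeve, one on each side. The hinge is clear of them at about px (435,240) in the right half. Closing gently.

apply_moves(
  series=[
    {"jaw": 1,"linear": [0,0,0],"roll": 0},
    {"jaw": 1,"linear": [0,0,0],"roll": 0},
    {"jaw": 1,"linear": [0,0,0],"roll": 0},
    {"jaw": 1,"linear": [0,0,0],"roll": 0},
    {"jaw": 1,"linear": [0,0,0],"roll": 0},
    {"jaw": 1,"linear": [0,0,0],"roll": 0},
  ],
  force=15,
)

```text
t: 3.68
tool_pos: [0.5292, -0.1559, 0.091]
orientation: [-2.008, 0.396, 2.009]
force: [-2.6, -4.0, 1.4]
opening: 0.0172
```

```bash
python3 - <<'E'
from h import *
s=read_state();M=R.from_rotvec(s['orientation']).as_matrix();p=s['tool_pos'];print(s['t'],p,s['force'],M.round(3).tolist())
# arc about hinge height .108; pivot horizontally at hinge
h=np.array([.573,-.174,.108]); g=p+np.array([0,0,.019]); v=g-h; r=np.linalg.norm(v); print('r',r,v)
u=np.array([v[0],v[1],0]); L=np.linalg.norm(u); u/=L; a0=np.arctan2(v[2],L)
for k in np.linspace(0,1.6,17)[1:]:
    q=h+r*(np.cos(a0+k)*u+np.sin(a0+k)*np.array([0,0,1])); print(round(k,2),(M.T@(q-g)/.6).round(4).tolist())
E
```

```text
3.675 [ 0.52916952 -0.15594338  0.09101999] [-2.64743407 -3.9659022   1.41654832] [[-0.0, -0.379, -0.925], [-0.0, -0.925, 0.379], [-1.0, 0.0, 0.0]]
r 0.04744716226752073 [-0.04383048  0.01805662  0.00201999]
0.1 [-0.0079, 0.0, -0.0007]
0.2 [-0.0156, 0.0, -0.0022]
0.3 [-0.0232, 0.0, -0.0045]
0.4 [-0.0305, 0.0, -0.0075]
0.5 [-0.0375, 0.0, -0.0113]
0.6 [-0.044, 0.0, -0.0157]
0.7 [-0.0501, 0.0, -0.0207]
0.8 [-0.0557, 0.0001, -0.0264]
0.9 [-0.0606, 0.0001, -0.0325]
1.0 [-0.0649, 0.0001, -0.0391]
1.1 [-0.0686, 0.0001, -0.0462]
1.2 [-0.0715, 0.0001, -0.0535]
1.3 [-0.0737, 0.0001, -0.0611]
1.4 [-0.0751, 0.0001, -0.0689]
1.5 [-0.0757, 0.0002, -0.0768]
1.6 [-0.0755, 0.0002, -0.0847]
```

apply_moves(
  series=[
    {"jaw": 1,"linear": [0,0.001,0],"roll": 0},
    {"jaw": 1,"linear": [0,0.001,0],"roll": 0},
  ],
)

```text
t: 3.92
tool_pos: [0.5291, -0.1562, 0.091]
orientation: [-2.008, 0.395, 2.008]
force: [-0.1, 1.3, 0.9]
opening: 0.0172
```

apply_moves(
  series=[
    {"jaw": 1,"linear": [-0.0079,0,-0.0007],"roll": 0},
    {"jaw": 1,"linear": [-0.0156,0,-0.0022],"roll": 0},
    {"jaw": 1,"linear": [-0.0232,0,-0.0045],"roll": 0},
    {"jaw": 1,"linear": [-0.0305,0,-0.0075],"roll": 0},
    {"jaw": 1,"linear": [-0.0375,0,-0.0113],"roll": 0},
    {"jaw": 1,"linear": [-0.044,0,-0.0157],"roll": 0},
    {"jaw": 1,"linear": [-0.0501,0,-0.0207],"roll": 0},
    {"jaw": 1,"linear": [-0.0557,0,-0.0264],"roll": 0},
  ],
)

```text
t: 4.92
tool_pos: [0.5433, -0.1621, 0.1245]
orientation: [-2.007, 0.395, 2.01]
force: [-5.7, 2.0, -3.8]
opening: 0.0177
```

```bash
python3 - <<'E'
from h import *
s=read_state();M=R.from_rotvec(s['orientation']).as_matrix();p=s['tool_pos'];print(s['t'],p,M.T@s['force'])
h=np.array([.573,-.174,.108]); g=p+np.array([0,0,.019]); v=g-h; print('r',np.linalg.norm(v),np.arctan2(v[2],np.hypot(v[0],v[1])))
u=np.array([-.925,.379,0]);r=.0475
for k in np.r_[.9:1.65:.1]:
    q=h+r*(np.cos(k)*u+np.sin(k)*np.array([0,0,1])); print(round(k,2),(M.T@(q-g)/.6).round(4).tolist())
b=cam('scene')
cv2.imwrite('pics/c2.png',cv2.resize(b['pixels'][110:200,220:320],None,fx=5,fy=5,interpolation=cv2.INTER_CUBIC))
E
```

```text
4.925 [ 0.54333707 -0.16207367  0.1245027 ] [3.7928021  0.3514981  6.00836303]
r 0.047776230554208717 0.8376966393186915
0.9 [-0.0028, -0.0004, -0.0041]
1.0 [-0.0075, -0.0004, -0.0105]
1.1 [-0.0114, -0.0004, -0.0174]
1.2 [-0.0147, -0.0004, -0.0246]
1.3 [-0.0172, -0.0004, -0.0321]
1.4 [-0.0189, -0.0003, -0.0398]
1.5 [-0.0199, -0.0003, -0.0477]
1.6 [-0.02, -0.0003, -0.0556]
```

View pics/c2.png

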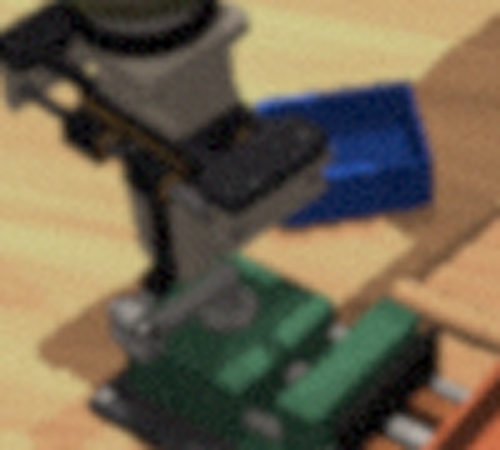

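The picture shows the grip half raised between the fingers, with the bare arm visible below it and the crank unturned. Continuing to upright.

apply_moves(
  series=[
    {"jaw": 1,"linear": [-0.0028,0,-0.0041],"roll": 0},
    {"jaw": 1,"linear": [-0.0075,0,-0.0105],"roll": 0},
    {"jaw": 1,"linear": [-0.0114,0,-0.0174],"roll": 0},
    {"jaw": 1,"linear": [-0.0147,0,-0.0246],"roll": 0},
    {"jaw": 1,"linear": [-0.0172,0,-0.0321],"roll": 0},
    {"jaw": 1,"linear": [-0.0189,0,-0.0398],"roll": 0},
    {"jaw": 1,"linear": [-0.0199,0,-0.0477],"roll": 0},
    {"jaw": 1,"linear": [-0.02,0,-0.0556],"roll": 0},
    {"jaw": 1,"linear": [-0.02,0,-0.0566],"roll": 0},
  ],
)

```text
t: 6.1
tool_pos: [0.5771, -0.176, 0.1389]
orientation: [-2.012, 0.396, 2.005]
force: [-0.5, -0.4, 2.4]
opening: 0.0146
```

```bash
python3 - <<'E'
from h import *
s=read_state();M=R.from_rotvec(s['orientation']).as_matrix();p=s['tool_pos'];print(s['t'],p,M.T@s['force'],s['opening'])
b=cam('scene')
cv2.imwrite('pics/c3.png',cv2.resize(b['pixels'][100:200,210:320],None,fx=5,fy=5,interpolation=cv2.INTER_CUBIC))
E
```

```text
6.1 [ 0.57709506 -0.17600238  0.13886384] [-2.4208192   0.54894791  0.32559978] 0.014627749270010818
```

View pics/c3.png

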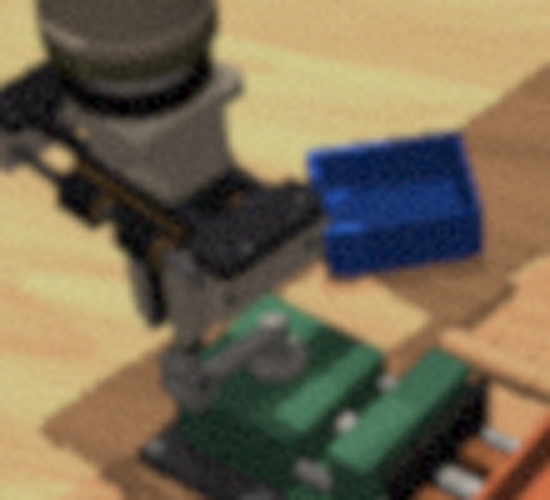

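The opening fell to 14.6 mm, so the sleeve may sit at the pads' edge. I open, lift clear and look.

apply_moves(
  series=[
    {"jaw": 0,"linear": [0,0,0],"roll": 0},
    {"jaw": -0.3,"linear": [0,0,0],"roll": 0},
    {"jaw": -0.3,"linear": [0,0,0],"roll": 0},
    {"jaw": -0.3,"linear": [-0.04,0,0],"roll": 0},
    {"jaw": -0.3,"linear": [-0.1,0,0],"roll": 0},
    {"jaw": -0.3,"linear": [-0.16,0.03,0],"roll": 0},
    {"jaw": -0.3,"linear": [-0.18,0.11,0],"roll": 0},
    {"jaw": -0.3,"linear": [-0.18,0.2,0],"roll": 0},
    {"jaw": -0.3,"linear": [-0.18,0.28,0],"roll": 0},
    {"jaw": -0.3,"linear": [-0.18,0.3,0],"roll": 0},
  ],
)

```text
t: 7.4
tool_pos: [0.507, -0.3449, 0.2465]
orientation: [-2.01, 0.399, 2.003]
force: [0.5, 0.0, 0.1]
opening: 0.0608
```

```bash
python3 - <<'E'
from h import *
a=cam('top');b=cam('scene')
f=lambda i,s:cv2.resize(i,None,fx=s,fy=s,interpolation=cv2.INTER_CUBIC)
cv2.imwrite('pics/c4.png',np.hstack([f(a['pixels'][165:235,350:420],5.5),f(b['pixels'][120:190,220:290],5.5)]))
s=read_state();print(s['t'],s['tool_pos'],s['force'])
E
```

```text
7.5 [ 0.50789793 -0.34324942  0.24641962] [-0.12062572  0.25259663  0.3998716 ]
```

View pics/c4.png

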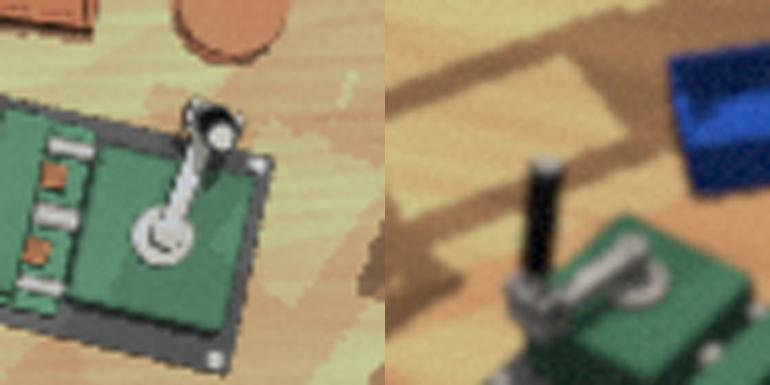

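The grip stands nearly upright. Its free end is at top px (390,189.5) and scene px (248.7,149.6), and the hub is at top (379,207.5).

```bash
python3 - <<'E'
from h import *
a=cam('top');b=cam('scene')
e=tri(a,(390,189.5),b,(248.7,149.6));print('end',e, ray(a,(390,189.5),.187),ray(b,(248.7,149.6),.187))
# sleeve black axis: mask in both views
for n,c,w in(('top',a,(380,400,180,200)),('scene',b,(238,262,140,180))):
    g=cv2.cvtColor(c['pixels'],cv2.COLOR_BGR2GRAY); m=np.zeros_like(g); m[w[2]:w[3],w[0]:w[1]]=(g[w[2]:w[3],w[0]:w[1]]<45)
    ys,xs=np.nonzero(m); print(n,len(xs),xs.mean(),ys.mean(),xs.min(),xs.max(),ys.min(),ys.max())
h=np.array([.573,-.174,.108])
for k in(1.3,1.4,1.5,1.57,1.62):
    d=np.array([-.925*np.cos(k),.379*np.cos(k),np.sin(k)]); print(k,'end proj',proj(a,h+.08*d).round(1),proj(b,h+.08*d).round(1),'mid',proj(b,h+.048*d).round(1))
print('hub',ray(a,(379.1,207.5),.096),ray(b,(264.5,164.2),.096), proj(a,(.513,-.149,.096)),proj(b,(.513,-.149,.096)))
print(delta((.571,-.173,.2465)).round(4),delta((.571,-.173,.137)).round(4))
E
```

```text
end [ 0.55731048 -0.16820236  0.18448631] [ 0.55614818 -0.16574375  0.187     ] [ 0.55996482 -0.16810097  0.187     ]
top 13 388.2307692307692 186.6153846153846 386 391 185 195
scene 78 247.8846153846154 159.96153846153845 246 251 152 169
1.3 end proj [390.  190.6] [250.7 148.7] mid [249.5 158.8]
1.4 end proj [391.1 187.9] [248.4 149.7] mid [248.1 159.4]
1.5 end proj [392.1 185.2] [246.1 150.9] mid [246.7 160.2]
1.57 end proj [392.8 183.3] [244.5 152. ] mid [245.8 160.8]
1.62 end proj [393.3 182. ] [243.3 152.8] mid [245.1 161.3]
hub [ 0.51297929 -0.14495279  0.096     ] [ 0.51329265 -0.15215747  0.096     ] [380.46445387 207.46341552] [265.56751864 164.40523271]
[ 0.0004 -0.2992  0.0105] [ 0.1829 -0.299   0.0112]
```

The fold is about 1.37: the sleeve slipped towards the pads' edge. I regrip centred on it at (0.564,-0.170) with more force and push outward.

apply_moves(
  series=[
    {"jaw": -0.3,"linear": [0,-0.05,0.0035],"roll": 0},
    {"jaw": -0.3,"linear": [0,-0.13,0.01],"roll": 0},
    {"jaw": -0.3,"linear": [0,-0.21,0.017],"roll": 0},
    {"jaw": -0.3,"linear": [0,-0.28,0.022],"roll": 0},
    {"jaw": -0.3,"linear": [0,-0.299,0.0235],"roll": 0},
    {"jaw": -0.3,"linear": [0.02,-0.299,0.0235],"roll": 0},
    {"jaw": -0.3,"linear": [0.07,-0.299,0.0235],"roll": 0},
    {"jaw": -0.3,"linear": [0.13,-0.299,0.0235],"roll": 0},
    {"jaw": -0.3,"linear": [0.17,-0.299,0.0235],"roll": 0},
    {"jaw": -0.3,"linear": [0.183,-0.299,0.0235],"roll": 0},
    {"jaw": -0.3,"linear": [0.183,-0.299,0.0235],"roll": 0},
    {"jaw": 1,"linear": [0.183,-0.299,0.0235],"roll": 0},
    {"jaw": 1,"linear": [0.183,-0.299,0.0235],"roll": 0},
    {"jaw": 1,"linear": [0.183,-0.299,0.0235],"roll": 0},
    {"jaw": 1,"linear": [0.183,-0.299,0.0235],"roll": 0},
    {"jaw": 1,"linear": [0.183,-0.299,0.0235],"roll": 0},
    {"jaw": 1,"linear": [0.183,-0.299,0.0235],"roll": 0},
  ],
  force=25,
)

```text
t: 9.72
tool_pos: [0.5641, -0.1705, 0.1371]
orientation: [-2.012, 0.395, 2.005]
force: [-1.6, -0.9, 1.3]
opening: 0.0175
```

apply_moves(
  series=[
    {"jaw": 1,"linear": [0,0,-0.004],"roll": 0},
    {"jaw": 1,"linear": [0,0,-0.008],"roll": 0},
    {"jaw": 1,"linear": [0,0,-0.012],"roll": 0},
    {"jaw": 1,"linear": [0,0,-0.016],"roll": 0},
  ],
  force=40,
)

```text
t: 10.22
tool_pos: [0.5702, -0.173, 0.1372]
orientation: [-2.005, 0.394, 2.011]
force: [-17.1, 4.3, 13.5]
opening: 0.0173
```

```bash
python3 - <<'E'
from h import *
s=read_state();M=R.from_rotvec(s['orientation']).as_matrix();print(s['t'],s['tool_pos'],(M.T@s['force']).round(2),(M.T@s['wrist_torque']).round(2))
E
```

```text
10.225 [ 0.57023896 -0.1730115   0.137181  ] [-13.43   2.45  17.48] [-0.05 -3.82  0.27]
```

apply_moves(
  series=[
    {"jaw": 1,"linear": [0,0,-0.005],"roll": 0},
    {"jaw": 1,"linear": [0,0,-0.005],"roll": 0},
    {"jaw": 1,"linear": [0,0,-0.005],"roll": 0},
  ],
  force=18,
)

```text
t: 10.6
tool_pos: [0.5717, -0.1736, 0.1372]
orientation: [-2.002, 0.393, 2.015]
force: [-8.3, 1.7, 6.9]
opening: 0.0178
```

```bash
python3 - <<'E'
from h import *
s=read_state();M=R.from_rotvec(s['orientation']).as_matrix();print(s['t'],s['tool_pos'],(M.T@s['force']).round(2),(M.T@s['wrist_torque']).round(2))
E
```

```text
10.6 [ 0.57172609 -0.17363235  0.13724495] [-6.8   1.6   8.39] [-0.04 -1.73  0.26]
```

apply_moves(
  series=[
    {"jaw": 1,"linear": [-0.001,0,-0.003],"roll": 0},
    {"jaw": 1,"linear": [-0.002,0,-0.006],"roll": 0},
    {"jaw": 1,"linear": [-0.002,0,-0.006],"roll": 0},
  ],
  force=20,
)

```text
t: 10.98
tool_pos: [0.5731, -0.1742, 0.1374]
orientation: [-1.996, 0.392, 2.019]
force: [-8.2, 2.0, 3.4]
opening: 0.018
```

```bash
python3 - <<'E'
from h import *
s=read_state();M=R.from_rotvec(s['orientation']).as_matrix();print(s['t'],s['tool_pos'],(M.T@s['force']).round(2),(M.T@s['wrist_torque']).round(2))
b=cam('scene'); im=b['pixels'][125:185,225:285]
cv2.imwrite('pics/c5.png',cv2.resize(im,None,fx=8,fy=8,interpolation=cv2.INTER_CUBIC))
h=np.array([.573,-.174,.108])
for k in(1.3,1.4,1.5,1.57,1.62):
    d=np.array([-.925*np.cos(k),.379*np.cos(k),np.sin(k)]); print(k,((proj(b,h+.079*d)-[225,125])*8).round(0),((proj(b,h+.02*d)-[225,125])*8).round(0))
E
```

```text
10.975 [ 0.57313747 -0.17418171  0.13742712] [-3.25  1.25  8.41] [-0.01 -1.71  0.19]
1.3 [205. 192.] [187. 340.]
1.4 [187. 200.] [183. 342.]
1.5 [169. 210.] [179. 344.]
1.57 [156. 218.] [175. 346.]
1.62 [147. 224.] [173. 348.]
```

View pics/c5.png

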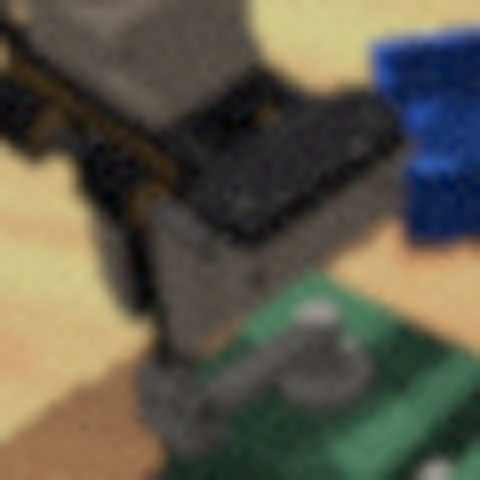

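The sleeve is hidden behind the finger in this crop; the hinge is at about (180,400). The 18.0 mm opening says the sleeve is centred in the pads. I push on a little to feel for the stop.

apply_moves(
  series=[
    {"jaw": 1,"linear": [0,0,-0.003],"roll": 0},
    {"jaw": 1,"linear": [0,0,-0.006],"roll": 0},
    {"jaw": 1,"linear": [0,0,-0.006],"roll": 0},
  ],
  force=20,
)

```text
t: 11.4
tool_pos: [0.575, -0.175, 0.1373]
orientation: [-1.992, 0.392, 2.023]
force: [-7.9, 1.8, 5.2]
opening: 0.0175
```

```bash
python3 - <<'E'
from h import *
s=read_state();M=R.from_rotvec(s['orientation']).as_matrix();print(s['t'],s['tool_pos'],(M.T@s['force']).round(2),(M.T@s['wrist_torque']).round(2))
E
```

```text
11.4 [ 0.5750492  -0.17500291  0.13728057] [-5.08  1.28  8.05] [-0.01 -1.77  0.22]
```

```bash
cat >> h.py <<'E'
C=np.array([.513,-.149])
PH0=np.radians(-22.4)
def st():
    s=read_state();p=s['tool_pos'];v=p[:2]-C;ph=np.arctan2(v[1],v[0]);e=np.array([np.cos(ph),np.sin(ph)]);t=np.array([e[1],-e[0]])
    f=s['force'];a=(PH0-ph)%(2*np.pi)
    print('t %.2f p %s r %.4f turn %.3f Frad %.1f Ftan %.1f Fz %.1f op %.4f'%(s['t'],p.round(4),np.linalg.norm(v),a,f[:2]@e,f[:2]@t,f[2],s['opening']))
    return s
def rows(turns,r,z=.137):
    s=st();M=R.from_rotvec(s['orientation']).as_matrix()
    for a in turns:
        ph=PH0-a;q=np.r_[C+r*np.array([np.cos(ph),np.sin(ph)]),z]; print(round(a,2),(M.T@(q-s['tool_pos'])/.6).round(3).tolist())
E
python3 -c "
from h import *
rows(np.arange(.1,1.01,.1),.0668)"
```

```text
t 11.40 p [ 0.575  -0.175   0.1373] r 0.0673 turn 0.006 Frad -8.0 Ftan 1.3 Fz 5.2 op 0.0175
0.1 [0.0, 0.01, 0.001]
0.2 [0.001, 0.021, 0.003]
0.3 [0.001, 0.032, 0.006]
0.4 [0.001, 0.043, 0.01]
0.5 [0.001, 0.053, 0.015]
0.6 [0.001, 0.062, 0.02]
0.7 [0.001, 0.071, 0.027]
0.8 [0.001, 0.079, 0.035]
0.9 [0.001, 0.086, 0.043]
1.0 [0.001, 0.093, 0.052]
```

apply_moves(
  series=[
    {"jaw": 1,"linear": [0,0.01,0.001],"roll": 0},
    {"jaw": 1,"linear": [0,0.021,0.003],"roll": 0},
    {"jaw": 1,"linear": [0,0.032,0.006],"roll": 0},
    {"jaw": 1,"linear": [0,0.043,0.01],"roll": 0},
    {"jaw": 1,"linear": [0,0.053,0.015],"roll": 0},
    {"jaw": 1,"linear": [0,0.062,0.02],"roll": 0},
    {"jaw": 1,"linear": [0,0.071,0.027],"roll": 0},
    {"jaw": 1,"linear": [0,0.079,0.035],"roll": 0},
  ],
  force=25,
)

```text
t: 12.4
tool_pos: [0.5394, -0.2114, 0.1379]
orientation: [-1.997, 0.392, 2.019]
force: [8.9, -2.8, -2.8]
opening: 0.018
```

```bash
python3 -c "
from h import *
rows(np.arange(.9,2.51,.1),.0665)"
```

```text
t 12.40 p [ 0.5394 -0.2114  0.1379] r 0.0677 turn 0.780 Frad 6.1 Ftan -7.1 Fz -2.8 op 0.0180
0.9 [0.002, 0.007, 0.011]
1.0 [0.002, 0.014, 0.02]
1.1 [0.002, 0.019, 0.03]
1.2 [0.002, 0.024, 0.04]
1.3 [0.002, 0.027, 0.051]
1.4 [0.002, 0.03, 0.061]
1.5 [0.002, 0.031, 0.072]
1.6 [0.003, 0.031, 0.084]
1.7 [0.003, 0.03, 0.095]
1.8 [0.003, 0.028, 0.106]
1.9 [0.003, 0.025, 0.116]
2.0 [0.003, 0.021, 0.126]
2.1 [0.003, 0.016, 0.136]
2.2 [0.003, 0.01, 0.145]
2.3 [0.003, 0.003, 0.154]
2.4 [0.003, -0.005, 0.162]
2.5 [0.003, -0.014, 0.169]
```

```bash
python3 -c "
from h import *
rows(np.arange(.8,1.41,.1),.069)"
```

```text
t 12.40 p [ 0.5394 -0.2114  0.1379] r 0.0677 turn 0.780 Frad 6.1 Ftan -7.1 Fz -2.8 op 0.0180
0.8 [0.002, 0.003, 0.0]
0.9 [0.002, 0.011, 0.009]
1.0 [0.002, 0.017, 0.018]
1.1 [0.002, 0.023, 0.028]
1.2 [0.002, 0.028, 0.039]
1.3 [0.002, 0.031, 0.05]
1.4 [0.002, 0.034, 0.061]
```

apply_moves(
  series=[
    {"jaw": 1,"linear": [0.001,0.003,0],"roll": 0},
    {"jaw": 1,"linear": [0.001,0.011,0.009],"roll": 0},
    {"jaw": 1,"linear": [0.001,0.017,0.018],"roll": 0},
    {"jaw": 1,"linear": [0.001,0.023,0.028],"roll": 0},
    {"jaw": 1,"linear": [0.001,0.028,0.039],"roll": 0},
  ],
)

```text
t: 13.02
tool_pos: [0.5126, -0.2165, 0.1379]
orientation: [-1.998, 0.388, 2.016]
force: [7.6, 7.4, 1.7]
opening: 0.0178
```

```bash
python3 -c "
from h import *
rows(np.arange(1.2,2.01,.1),.069)"
```

```text
t 13.03 p [ 0.5126 -0.2165  0.1379] r 0.0675 turn 1.185 Frad -7.5 Ftan -7.5 Fz 1.7 op 0.0178
1.2 [0.002, 0.003, 0.001]
1.3 [0.002, 0.007, 0.012]
1.4 [0.002, 0.009, 0.023]
1.5 [0.002, 0.01, 0.034]
1.6 [0.002, 0.011, 0.046]
1.7 [0.002, 0.01, 0.057]
1.8 [0.002, 0.007, 0.068]
1.9 [0.002, 0.004, 0.079]
2.0 [0.002, -0.0, 0.09]
```

```bash
python3 -c "
from h import *
rows(np.arange(1.3,2.31,.1),.068)"
```

```text
t 13.03 p [ 0.5126 -0.2165  0.1379] r 0.0675 turn 1.185 Frad -7.5 Ftan -7.5 Fz 1.7 op 0.0178
1.3 [0.002, 0.005, 0.012]
1.4 [0.002, 0.007, 0.023]
1.5 [0.002, 0.009, 0.034]
1.6 [0.002, 0.009, 0.046]
1.7 [0.002, 0.008, 0.057]
1.8 [0.002, 0.006, 0.068]
1.9 [0.002, 0.003, 0.079]
2.0 [0.002, -0.002, 0.089]
2.1 [0.003, -0.007, 0.099]
2.2 [0.003, -0.013, 0.109]
2.3 [0.003, -0.02, 0.118]
```

apply_moves(
  series=[
    {"jaw": 1,"linear": [0.001,0.005,0.012],"roll": 0},
    {"jaw": 1,"linear": [0.001,0.007,0.023],"roll": 0},
    {"jaw": 1,"linear": [0.001,0.009,0.034],"roll": 0},
    {"jaw": 1,"linear": [0.001,0.009,0.046],"roll": 0},
    {"jaw": 1,"linear": [0.001,0.008,0.057],"roll": 0},
    {"jaw": 1,"linear": [0.001,0.006,0.068],"roll": 0},
    {"jaw": 1,"linear": [0.001,0.003,0.079],"roll": 0},
  ],
)

```text
t: 13.9
tool_pos: [0.4708, -0.1982, 0.138]
orientation: [-2.003, 0.383, 2.01]
force: [15.5, 6.7, -3.7]
opening: 0.0172
```

```bash
python3 -c "
from h import *
rows(np.arange(1.9,2.91,.1),.068)"
```

```text
t 13.90 p [ 0.4708 -0.1982  0.138 ] r 0.0648 turn 1.888 Frad -15.1 Ftan -7.4 Fz -3.7 op 0.0172
1.9 [0.002, 0.005, 0.003]
2.0 [0.002, 0.0, 0.013]
2.1 [0.002, -0.005, 0.023]
2.2 [0.002, -0.011, 0.033]
2.3 [0.002, -0.018, 0.042]
2.4 [0.002, -0.026, 0.05]
2.5 [0.002, -0.035, 0.057]
2.6 [0.002, -0.044, 0.063]
2.7 [0.003, -0.054, 0.068]
2.8 [0.003, -0.065, 0.073]
2.9 [0.003, -0.076, 0.076]
```

Radial forces say the true axis lies about 3 mm further in +x. I update the centre to (0.516,-0.149). The sleeve is held against the upright stop.

```bash
sed -i 's/^C=.*/C=np.array([.516,-.149])/' h.py; python3 -c "
from h import *
rows(np.arange(1.9,2.91,.1),.067)"
```

```text
t 13.90 p [ 0.4708 -0.1982  0.138 ] r 0.0668 turn 1.922 Frad -15.4 Ftan -6.9 Fz -3.7 op 0.0172
1.9 [0.002, 0.001, -0.002]
2.0 [0.002, -0.003, 0.008]
2.1 [0.002, -0.008, 0.018]
2.2 [0.002, -0.014, 0.027]
2.3 [0.002, -0.021, 0.036]
2.4 [0.002, -0.029, 0.044]
2.5 [0.002, -0.038, 0.051]
2.6 [0.002, -0.047, 0.057]
2.7 [0.003, -0.057, 0.062]
2.8 [0.003, -0.067, 0.067]
2.9 [0.003, -0.078, 0.07]
```

apply_moves(
  series=[
    {"jaw": 1,"linear": [0.001,-0.003,0.008],"roll": 0},
    {"jaw": 1,"linear": [0.001,-0.008,0.018],"roll": 0},
    {"jaw": 1,"linear": [0.001,-0.014,0.027],"roll": 0},
    {"jaw": 1,"linear": [0.001,-0.021,0.036],"roll": 0},
    {"jaw": 1,"linear": [0.001,-0.029,0.044],"roll": 0},
    {"jaw": 1,"linear": [0.001,-0.038,0.051],"roll": 0},
    {"jaw": 1,"linear": [0.001,-0.047,0.057],"roll": 0},
  ],
)

```text
t: 14.78
tool_pos: [0.4518, -0.1598, 0.1381]
orientation: [-2.008, 0.383, 2.005]
force: [12.4, -5.1, -8.7]
opening: 0.0179
```

```bash
python3 -c "
from h import *
rows(np.arange(2.6,3.61,.1),.067)"
```

```text
t 14.78 p [ 0.4518 -0.1598  0.1381] r 0.0651 turn 2.584 Frad -11.4 Ftan -7.1 Fz -8.7 op 0.0179
2.6 [0.002, 0.0, 0.004]
2.7 [0.002, -0.01, 0.009]
2.8 [0.002, -0.02, 0.013]
2.9 [0.002, -0.031, 0.016]
3.0 [0.002, -0.042, 0.018]
3.1 [0.002, -0.053, 0.019]
3.2 [0.002, -0.064, 0.019]
3.3 [0.003, -0.075, 0.018]
3.4 [0.003, -0.086, 0.015]
3.5 [0.003, -0.097, 0.012]
3.6 [0.003, -0.107, 0.008]
```

```bash
sed -i 's/^C=.*/C=np.array([.517,-.149])/' h.py; python3 -c "
from h import *
rows(np.arange(2.7,3.61,.1),.0662)"
```

```text
t 14.78 p [ 0.4518 -0.1598  0.1381] r 0.0661 turn 2.587 Frad -11.4 Ftan -7.1 Fz -8.7 op 0.0179
2.7 [0.002, -0.011, 0.006]
2.8 [0.002, -0.021, 0.01]
2.9 [0.002, -0.032, 0.013]
3.0 [0.002, -0.043, 0.015]
3.1 [0.002, -0.053, 0.016]
3.2 [0.002, -0.065, 0.016]
3.3 [0.003, -0.075, 0.015]
3.4 [0.003, -0.086, 0.013]
3.5 [0.003, -0.097, 0.009]
3.6 [0.003, -0.107, 0.005]
```

apply_moves(
  series=[
    {"jaw": 1,"linear": [0.001,-0.011,0.006],"roll": 0},
    {"jaw": 1,"linear": [0.001,-0.021,0.01],"roll": 0},
    {"jaw": 1,"linear": [0.001,-0.032,0.013],"roll": 0},
    {"jaw": 1,"linear": [0.001,-0.043,0.015],"roll": 0},
    {"jaw": 1,"linear": [0.001,-0.053,0.016],"roll": 0},
    {"jaw": 1,"linear": [0.001,-0.065,0.016],"roll": 0},
  ],
)

```text
t: 15.52
tool_pos: [0.4583, -0.1219, 0.1381]
orientation: [-2.011, 0.388, 2.003]
force: [3.2, -10.3, -4.5]
opening: 0.0174
```

```bash
python3 -c "
from h import *
rows(np.arange(3.2,4.01,.1),.0662)
a=cam('top');b=cam('scene')
cv2.imwrite('pics/d0t.png',a['pixels']);cv2.imwrite('pics/d0s.png',b['pixels'])
f=lambda i,s:cv2.resize(i,None,fx=s,fy=s,interpolation=cv2.INTER_CUBIC)
cv2.imwrite('pics/d0.png',np.vstack([f(a['pixels'][160:220,270:400],5),f(b['pixels'][155:215,245:375],5)]))
"
```

```text
t 15.53 p [ 0.4583 -0.1219  0.1381] r 0.0646 turn 3.183 Frad -7.2 Ftan -8.0 Fz -4.5 op 0.0174
3.2 [0.002, -0.002, 0.002]
3.3 [0.002, -0.013, 0.001]
3.4 [0.002, -0.024, -0.001]
3.5 [0.002, -0.034, -0.004]
3.6 [0.002, -0.044, -0.009]
3.7 [0.002, -0.054, -0.014]
3.8 [0.002, -0.063, -0.021]
3.9 [0.002, -0.071, -0.028]
4.0 [0.002, -0.079, -0.036]
```

View pics/d0.png

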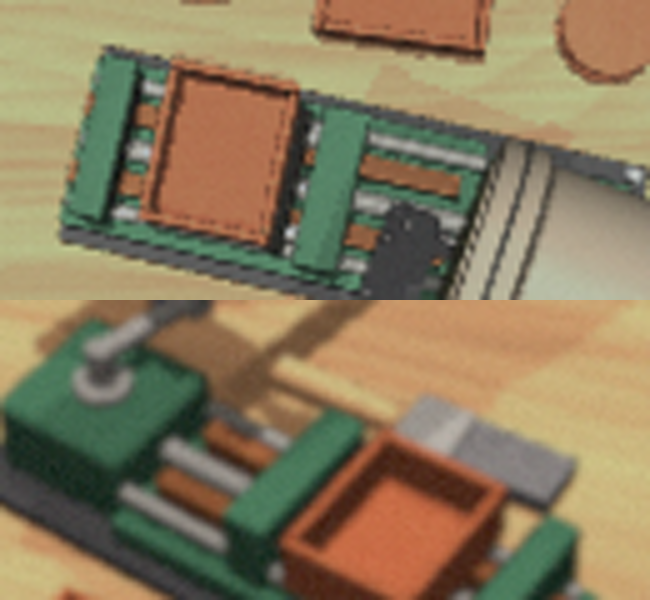

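The crop shows the jaw's pad almost at the pot: pot edge at (290,165), jaw at (325,190). The pot's far edge is at (157,140) and the stop's face at (118,145). Computing the remaining gaps, then cranking on.

```bash
python3 -c "
from h import *
a=cam('top');Y=np.array([.256,.967])
P=lambda n,u,z:print(n,ray(a,(270+u[0]/5,160+u[1]/5),z)[:2]@Y)
P('pot far',(157,140),.094);P('pot near',(283,170),.094);P('stop face',(118,145),.081);P('jaw back',(350,195),.081);P('jaw front top',(313,190),.081)
rows(np.arange(3.3,4.01,.1),.0664)
"
```

```text
pot far 0.23077699752723876
pot near 0.15266214863366112
stop face 0.2545961674248888
jaw back 0.11012671754416527
jaw front top 0.13262780380343214
t 15.68 p [ 0.4586 -0.1213  0.1381] r 0.0646 turn 3.193 Frad -7.8 Ftan -4.2 Fz -3.3 op 0.0178
3.3 [0.002, -0.012, 0.002]
3.4 [0.002, -0.023, -0.001]
3.5 [0.002, -0.033, -0.004]
3.6 [0.002, -0.043, -0.009]
3.7 [0.002, -0.053, -0.014]
3.8 [0.002, -0.062, -0.02]
3.9 [0.002, -0.07, -0.028]
4.0 [0.002, -0.078, -0.036]
```

apply_moves(
  series=[
    {"jaw": 1,"linear": [0.001,-0.012,0.002],"roll": 0},
    {"jaw": 1,"linear": [0.001,-0.023,-0.001],"roll": 0},
    {"jaw": 1,"linear": [0.001,-0.033,-0.004],"roll": 0},
    {"jaw": 1,"linear": [0.001,-0.043,-0.009],"roll": 0},
    {"jaw": 1,"linear": [0.001,-0.053,-0.014],"roll": 0},
    {"jaw": 1,"linear": [0.001,-0.062,-0.02],"roll": 0},
  ],
)

```text
t: 16.42
tool_pos: [0.4838, -0.094, 0.1381]
orientation: [-2.014, 0.392, 2.004]
force: [-1.6, -13.1, 0.3]
opening: 0.0179
```

```bash
python3 -c "
from h import *
rows(np.arange(3.8,4.51,.1),.0664)"
```

```text
t 16.43 p [ 0.4838 -0.094   0.1381] r 0.0643 turn 3.778 Frad -10.4 Ftan -8.2 Fz 0.3 op 0.0179
3.8 [0.002, -0.004, 0.001]
3.9 [0.002, -0.012, -0.006]
4.0 [0.002, -0.02, -0.014]
4.1 [0.002, -0.027, -0.023]
4.2 [0.002, -0.033, -0.032]
4.3 [0.002, -0.038, -0.042]
4.4 [0.002, -0.041, -0.052]
4.5 [0.002, -0.044, -0.063]
```

```bash
sed -i 's/^C=.*/C=np.array([.517,-.1505])/' h.py; python3 -c "
from h import *
rows(np.arange(3.8,4.51,.1),.0663)"
```

```text
t 16.43 p [ 0.4838 -0.094   0.1381] r 0.0656 turn 3.790 Frad -10.5 Ftan -8.0 Fz 0.3 op 0.0179
3.8 [0.002, -0.002, 0.0]
3.9 [0.002, -0.01, -0.007]
4.0 [0.002, -0.018, -0.015]
4.1 [0.002, -0.024, -0.024]
4.2 [0.002, -0.03, -0.033]
4.3 [0.002, -0.035, -0.043]
4.4 [0.002, -0.039, -0.053]
4.5 [0.002, -0.042, -0.064]
```

apply_moves(
  series=[
    {"jaw": 1,"linear": [0.001,-0.01,-0.007],"roll": 0},
    {"jaw": 1,"linear": [0.001,-0.018,-0.015],"roll": 0},
    {"jaw": 1,"linear": [0.001,-0.024,-0.024],"roll": 0},
    {"jaw": 1,"linear": [0.001,-0.03,-0.033],"roll": 0},
    {"jaw": 1,"linear": [0.001,-0.035,-0.043],"roll": 0},
  ],
)

```text
t: 17.05
tool_pos: [0.5147, -0.0859, 0.1379]
orientation: [-2.013, 0.396, 2.007]
force: [-6.8, -7.4, 6.8]
opening: 0.018
```

```bash
python3 -c "
from h import *
rows(np.arange(4.3,5.01,.1),.0663)
a=cam('top');b=cam('scene')
f=lambda i,s:cv2.resize(i,None,fx=s,fy=s,interpolation=cv2.INTER_CUBIC)
cv2.imwrite('pics/d1.png',np.vstack([f(a['pixels'][160:220,270:400],5),f(b['pixels'][155:235,265:395],5)])[:600])
"
```

```text
t 17.05 p [ 0.5147 -0.0859  0.1379] r 0.0646 turn 4.286 Frad -7.2 Ftan -7.0 Fz 6.8 op 0.0180
4.3 [0.002, -0.003, -0.0]
4.4 [0.002, -0.007, -0.011]
4.5 [0.002, -0.01, -0.021]
4.6 [0.002, -0.012, -0.032]
4.7 [0.002, -0.012, -0.043]
4.8 [0.002, -0.012, -0.054]
4.9 [0.002, -0.01, -0.065]
5.0 [0.002, -0.008, -0.076]
```

View pics/d1.png

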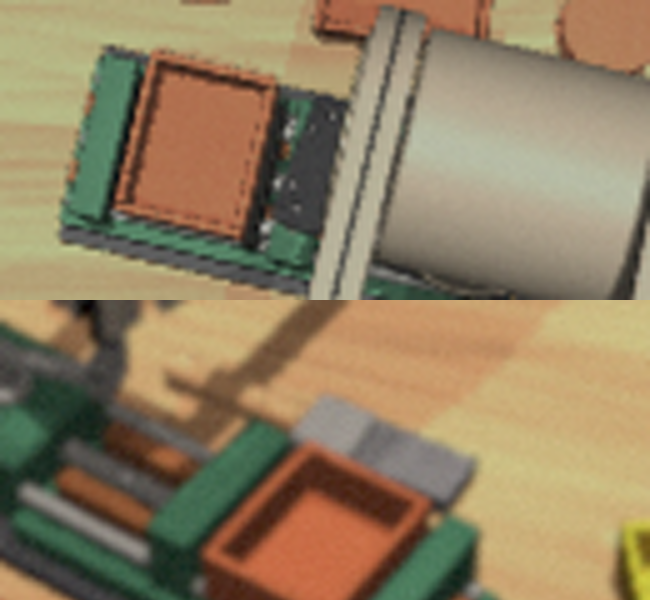

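The crop shows the pot pushed about 16 mm, matching 1.1 rad of crank. Its far edge at (132,130) is about 8 mm from the stop face. Contact is expected near turn 4.8, so I go on in shorter steps.

apply_moves(
  series=[
    {"jaw": 1,"linear": [0.001,-0.007,-0.011],"roll": 0},
    {"jaw": 1,"linear": [0.001,-0.01,-0.021],"roll": 0},
    {"jaw": 1,"linear": [0.001,-0.012,-0.032],"roll": 0},
  ],
)

```text
t: 17.52
tool_pos: [0.5346, -0.088, 0.1378]
orientation: [-2.012, 0.4, 2.009]
force: [-8.3, -6.4, 8.7]
opening: 0.0178
```

```bash
python3 -c "
from h import *
rows(np.arange(4.6,4.91,.05),.0663)"
```

```text
t 17.52 p [ 0.5346 -0.088   0.1378] r 0.0649 turn 4.596 Frad -8.4 Ftan -6.2 Fz 8.7 op 0.0178
4.6 [0.001, -0.002, -0.0]
4.65 [0.001, -0.003, -0.006]
4.7 [0.001, -0.003, -0.011]
4.75 [0.001, -0.003, -0.017]
4.8 [0.001, -0.003, -0.022]
4.85 [0.001, -0.002, -0.028]
4.9 [0.001, -0.001, -0.033]
```

apply_moves(
  series=[
    {"jaw": 1,"linear": [0.001,-0.003,-0.006],"roll": 0},
    {"jaw": 1,"linear": [0.001,-0.003,-0.011],"roll": 0},
  ],
)

```text
t: 17.77
tool_pos: [0.5403, -0.0898, 0.1378]
orientation: [-2.011, 0.402, 2.013]
force: [-9.2, -2.4, 10.7]
opening: 0.0171
```

```bash
python3 -c "
from h import *
rows(np.arange(4.7,4.96,.05),.0663)"
```

```text
t 17.77 p [ 0.5403 -0.0898  0.1378] r 0.0650 turn 4.689 Frad -5.6 Ftan -7.7 Fz 10.7 op 0.0171
4.7 [0.001, -0.002, -0.001]
4.75 [0.001, -0.002, -0.007]
4.8 [0.001, -0.002, -0.012]
4.85 [0.001, -0.001, -0.018]
4.9 [0.001, -0.0, -0.023]
4.95 [0.001, 0.001, -0.029]
```

apply_moves(
  series=[
    {"jaw": 1,"linear": [-0.001,-0.002,-0.007],"roll": 0},
    {"jaw": 1,"linear": [-0.001,-0.002,-0.012],"roll": 0},
  ],
)

```text
t: 18.02
tool_pos: [0.5455, -0.0919, 0.1378]
orientation: [-2.006, 0.404, 2.018]
force: [-9.7, -3.2, 5.6]
opening: 0.0176
```

```bash
python3 -c "
from h import *
rows(np.arange(4.8,5.06,.05),.0663)"
```

```text
t 18.02 p [ 0.5455 -0.0919  0.1378] r 0.0651 turn 4.774 Frad -7.1 Ftan -7.3 Fz 5.6 op 0.0176
4.8 [0.001, -0.002, -0.003]
4.85 [0.001, -0.001, -0.008]
4.9 [0.001, -0.0, -0.014]
4.95 [0.001, 0.001, -0.019]
5.0 [0.001, 0.002, -0.025]
5.05 [0.001, 0.004, -0.03]
```

apply_moves(
  series=[
    {"jaw": 1,"linear": [0,-0.001,-0.008],"roll": 0},
    {"jaw": 1,"linear": [0,0,-0.014],"roll": 0},
  ],
)

```text
t: 18.27
tool_pos: [0.5517, -0.0951, 0.1378]
orientation: [-2.002, 0.405, 2.022]
force: [-10.3, 0.2, 9.6]
opening: 0.0177
```

```bash
python3 -c "
from h import *
rows(np.arange(4.9,5.16,.05),.0663)"
```

```text
t 18.27 p [ 0.5517 -0.0951  0.1378] r 0.0653 turn 4.881 Frad -5.3 Ftan -8.9 Fz 9.6 op 0.0177
4.9 [0.001, -0.001, -0.002]
4.95 [0.001, -0.0, -0.008]
5.0 [0.001, 0.001, -0.013]
5.05 [0.001, 0.003, -0.018]
5.1 [0.001, 0.005, -0.023]
5.15 [0.001, 0.007, -0.028]
```

```bash
cat >> h.py <<'E'
def pot(c=None):
    Y=np.array([.256,.967]);X=np.array([.967,-.256]); out=[]
    for n in('top','scene'):
        c=cam(n); cv2.imwrite('pics/last_%s.png'%n,c['pixels']); z=.094; o=C
        # rectify a bed-aligned plane at pot-rim height, 0.5 mm/px
        c0=np.array([C@X,0.]); W=np.array([[-.04,.20],[.04,.20],[.04,.29],[-.04,.29]])
        src=np.array([proj(c,np.r_[(C@X+w[0])*X+w[1]*Y,z]) for w in W],np.float32)
        dst=np.array([[0,0],[160,0],[160,180],[0,180]],np.float32)
        im=cv2.warpPerspective(c['pixels'],cv2.getPerspectiveTransform(src,dst),(160,180),flags=cv2.INTER_CUBIC).astype(float)
        d=(im[:,50:110,2]-im[:,50:110,1]).mean(1)  # red minus green profile along bed
        i=np.nonzero(d[:-1]>30)[0]; i=i[i<140].max(); j=i+(d[i]-30)/(d[i]-d[i+1]+1e-9)
        out.append((n,round(200+j*.5,1),d[::12].round(0).astype(int).tolist()))
    for o in out: print(o)
E
python3 -c "
from h import *
pot()"
```

```text
('top', np.float64(254.3), [65, 65, 65, 64, 64, 64, 64, 61, 30, 38, -47, -45, -43, 5, 8])
('scene', np.float64(254.0), [91, 90, 90, 91, 91, 91, 90, 90, 85, 30, -44, -48, -48, -32, -18])
```

apply_moves(
  series=[
    {"jaw": 1,"linear": [0,0,-0.008],"roll": 0},
    {"jaw": 1,"linear": [0,0.001,-0.013],"roll": 0},
  ],
)

```text
t: 18.62
tool_pos: [0.5571, -0.0986, 0.1378]
orientation: [-1.998, 0.405, 2.026]
force: [-10.8, 0.6, 9.1]
opening: 0.018
```

```bash
python3 -c "
from h import *
rows(np.arange(5.0,5.26,.05),.0663)
pot()"
```

```text
t 18.62 p [ 0.5571 -0.0986  0.1378] r 0.0656 turn 4.980 Frad -6.2 Ftan -8.9 Fz 9.1 op 0.0180
5.0 [0.001, -0.001, -0.002]
5.05 [0.001, 0.001, -0.008]
5.1 [0.001, 0.003, -0.013]
5.15 [0.001, 0.005, -0.018]
5.2 [0.001, 0.008, -0.023]
5.25 [0.001, 0.011, -0.028]
('top', np.float64(254.4), [65, 65, 64, 65, 64, 64, 64, 61, 30, 39, -48, -45, -43, 5, 8])
('scene', np.float64(254.0), [92, 90, 92, 90, 92, 90, 91, 91, 86, 29, -45, -48, -48, -32, -18])
```

The pot has already stopped moving by turn 4.88. I work out where contact happened from the picture kept at turn 4.286.

```bash
python3 - <<'E'
import h; from h import *
d=cv2.imread('pics/d1.png'); o={n:cv2.imread(f'pics/last_{n}.png') for n in('top','scene')}
o['top'][160:220,270:400]=cv2.resize(d[:300],(130,60),interpolation=cv2.INTER_AREA)
o['scene'][155:215,265:395]=cv2.resize(d[300:600],(130,60),interpolation=cv2.INTER_AREA)
orig=h.cam
def fake(n):
    c=orig(n); c['pixels']=o[n]; return c
h.cam=fake; print('turn 4.286'); h.pot()
o={n:cv2.imread(f'pics/d0{n[0]}.png') for n in('top','scene')}; print('turn 3.18'); h.pot()
E
```

```text
turn 4.286
('top', np.float64(249.0), [64, 65, 64, 64, 64, 64, 59, 32, 45, -22, -46, -46, -42, 3, 9])
('scene', np.float64(251.9), [90, 90, 91, 90, 90, 89, 90, 85, 46, 13, -44, -49, -47, -33, -18])
turn 3.18
('top', np.float64(234.4), [65, 65, 64, 64, 47, 54, 10, 8, 7, -21, -47, -45, -44, 5, 9])
('scene', np.float64(252.4), [91, 90, 90, 90, 88, 69, 35, 33, 29, 23, -43, -48, -47, -32, -19])
```

Contact was at about turn 4.64, and the crank is now at 4.98. That is about 5 mm of squeeze, and the tangential force rise of about 2.7 N agrees (about 12–15 N). I relax, let go and lift.

apply_moves(
  series=[
    {"jaw": 1,"linear": [0,0,0],"roll": 0},
    {"jaw": 1,"linear": [0,0,0],"roll": 0},
    {"jaw": 0.5,"linear": [0,0,0],"roll": 0},
    {"jaw": 0,"linear": [0,0,0],"roll": 0},
    {"jaw": -0.3,"linear": [0,0,0],"roll": 0},
    {"jaw": -0.3,"linear": [0,0,0],"roll": 0},
    {"jaw": -0.3,"linear": [-0.03,0,0],"roll": 0},
    {"jaw": -0.3,"linear": [-0.09,0,0],"roll": 0},
    {"jaw": -0.3,"linear": [-0.15,0,0],"roll": 0},
    {"jaw": -0.3,"linear": [-0.18,0.04,0],"roll": 0},
    {"jaw": -0.3,"linear": [-0.18,0.12,0.03],"roll": 0},
    {"jaw": -0.3,"linear": [-0.18,0.22,0.06],"roll": 0},
    {"jaw": -0.3,"linear": [-0.18,0.32,0.09],"roll": 0},
    {"jaw": -0.3,"linear": [-0.18,0.4,0.11],"roll": 0},
    {"jaw": -0.3,"linear": [-0.18,0.42,0.12],"roll": 0},
    {"jaw": -0.3,"linear": [-0.18,0.42,0.12],"roll": 0},
  ],
  force=12,
)

```text
t: 20.92
tool_pos: [0.3968, -0.3043, 0.2506]
orientation: [-1.999, 0.407, 2.024]
force: [0.1, -0.1, -0.5]
opening: 0.0605
```

```bash
python3 -c "
from h import *
st();pot()
a=cam('top');b=cam('scene')
f=lambda i,s:cv2.resize(i,None,fx=s,fy=s,interpolation=cv2.INTER_CUBIC)
cv2.imwrite('pics/e0.png',np.vstack([f(a['pixels'][160:225,270:410],5),f(b['pixels'][145:200,235:375],5)])[:600])
"
```

```text
t 20.93 p [ 0.3968 -0.3043  0.2506] r 0.1952 turn 1.843 Frad -0.0 Ftan -0.1 Fz -0.5 op 0.0605
('top', np.float64(254.4), [69, 68, 68, 68, 68, 68, 67, 64, 31, 41, -50, -48, -45, 6, 9])
('scene', np.float64(253.9), [88, 89, 89, 89, 89, 88, 88, 88, 82, 29, -43, -47, -46, -31, -18])
```

View pics/e0.png

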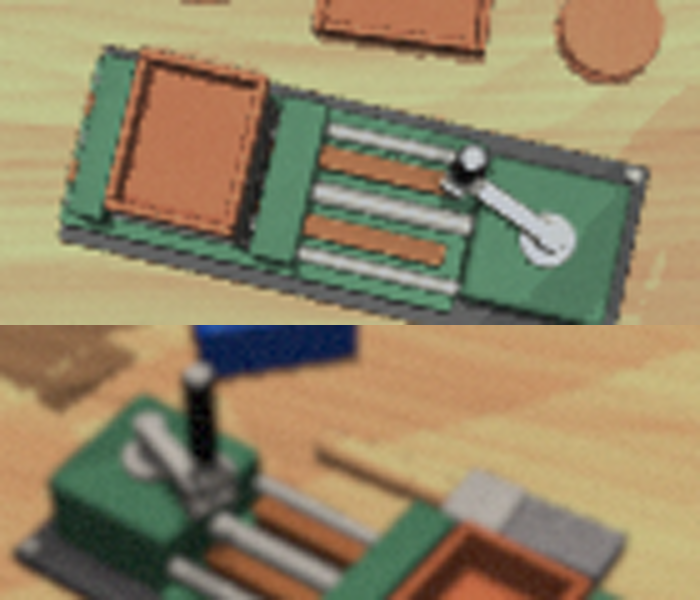

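The crop shows the pot flat on the stop, with the jaw's pad against it at (255,170). The handle is standing: its end is at (472,158) and hinge at (462,180) in the top view, and at (198,373) and (212,490) in the scene view. I check the fold and the resting crank angle.

```bash
python3 -c "
from h import *
a=cam('top');b=cam('scene')
e=tri(a,(364.4,191.6),b,(274.6,154.6));ar=ray(a,(362.6,196),.108);br=ray(b,(277.2,177.5),.108)
print('end',e.round(4),'hinge',ar.round(4),br.round(4),'hub',ray(a,(379.4,208),.096).round(4),ray(b,(264.8,167.5),.096).round(4))
ph=PH0-4.98;ee=np.array([np.cos(ph),np.sin(ph)]);h=np.r_[C+.065*ee,.108];print('hinge exp',h)
print('end out of hinge: radial',(e[:2]-h[:2])@ee,'tang',(e[:2]-h[:2])@[ee[1],-ee[0]])
for k in(1.2,1.4,1.57,1.62):
    q=h+.079*np.r_[-np.cos(k)*ee,np.sin(k)]; print(k,proj(a,q).round(1),proj(b,q).round(1),'hinge',proj(a,h).round(1),proj(b,h).round(1))
"
```

```text
end [ 0.5525 -0.0965  0.1858] hinge [ 0.5473 -0.0961  0.108 ] [ 0.559  -0.0924  0.108 ] hub [ 0.5115 -0.1458  0.096 ] [ 0.525  -0.1459  0.096 ]
hinge exp [ 0.55677886 -0.09909336  0.108     ]
end out of hinge: radial -0.0005403257434513994 tang -0.004980325356087874
1.2 [374.  196.2] [268.2 150.2] hinge [363.5 192.8] [275.3 176.3]
1.4 [369.6 192.7] [270.8 152.4] hinge [363.5 192.8] [275.3 176.3]
1.57 [365.7 189.8] [273.2 155.1] hinge [363.5 192.8] [275.3 176.3]
1.62 [364.6 189. ] [274. 156.] hinge [363.5 192.8] [275.3 176.3]
```

The handle's end is 78 mm above the hinge and under 1 mm off radially, so it is upright. The pot is steady and the robot is clear. Handing in.

```bash
python3 -c "
from plant import *
print(close_job())"
```

```text
the job is handed in; nothing more can be done
None
```

I folded the handle upright and cranked clockwise about 5 rad by the spinning sleeve. The pot now sits against the stop with the spring squeezed about half-way. I then let go, lifted clear and handed the job in at about 21 s of robot time.

**Last checks**
- **Pot:** its far edge read the same (254.4 mm along the bed in the top view) at turns 4.88 and 4.98 and after release, so it is resting on the stop.
- **Squeeze:** I estimate about 5–6 mm, or 15–19 N, from the crank travel past contact. The force rise at the handle, about 2.7 N, suggests a little less, about 12 N. Both are in the snug range, but neither reads the pad's give directly.
- **Handle:** its free end is 78 mm above the hinge and under 1 mm off radially, so it is upright.

**What went wrong or disagreed**
- **First fold:** it slipped and left the handle at about 1.37 rad. I regripped and pushed it out, but did not see it upright before cranking; by position it was about 1.5 rad. It bore on its stop from about 1.2 rad of crank on.
- **Crank axis:** my first image estimate was about 4 mm off, and I corrected it from the radial forces while cranking. The last hub and hinge positions from the two cameras differ by about 12–14 mm, so I relied on the feel-corrected axis.
- **Other things on the counter:** nothing near the clamp looked moved in the last picture. I did not measure their positions again.

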